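Seat the keyed bottle rest in the capper's base

TASK

The bottle rest of the lever capper, the round plate with three lugs, is riding up on the locating pin of the base. With a fingertip turn it round until the notch in its edge meets the pin, at the red line, then press it down until it sits fully home, flush with the base, and take the hand away. Do not pinch or lift the rest, and leave the other things on the cart where they are.

Things in the scene. Friction and masses are not known exactly. Their poses are not given: they have to be found in the camera images.
- capper: Chrome lever capper, fixed to the shelf. Base plate 24 mm high, with a round well 115 mm wide, 8 mm deep, where the bottle rest lies. Origin: on the shelf, under the well's centre; x points to the pillar, z up. The base reaches from x = -88 to 182 mm, y = -85 to 85 mm. A red line on its top, x = -82 to -62 mm, y = 0, marks the pin
- pillar_top (a point): Top of the capper's upright pillar, 25 mm thick (foot 60 mm), 140 mm from the well's centre along the capper's x; the point is 408 mm above the shelf. The capper's head and lever on it, lowest point 224 mm above the shelf, are swung aside, away from the well, to the quarter between the capper's +x and +y
- pin_top (a point): Top of the round-headed brass locating pin, 9 mm thick, that stands in the well at its edge, 54 mm from the centre on the capper's -x side, beside the red line. Its top is 6.5 mm over the well's floor, 22.5 mm above the shelf. The point lies at the crown of the head
- rest_center (a point): Middle of the top of the bottle rest: aluminium disc 110 mm wide, 8 mm thick, about 0.35 kg, on a spigot in the well's centre: it can only turn about the upright axis and slide up and down, and stays level. In its middle a flat black rubber pad 60 mm wide, 1 mm high; this point is on the pad: 32 mm above the shelf while the rest is up, 25 mm when home
- rest_notch (a point): Middle of the notch (13 mm wide, U-shaped, open to the edge) on the disc's upper face, 54 mm from its centre, with a short red line on the disc just inside it. The disc can go down only with the notch over the pin (about 2 mm play either side, and the pin's round head leads it in)
- lug0 (a point): Top centre of a bottle-centring lug, steel with a black top, standing on the disc 44 mm from its centre, 60 degrees counterclockwise (from above) from the notch. Each lug is 12 mm wide around the disc, 8 mm along the radius, 16 mm high: its top is 47 mm above the shelf while the rest is up, 40 mm when home
- lug1 (a point): The same of the lug opposite the notch, 180 degrees from it
- lug2 (a point): The same of the lug 60 degrees clockwise from the notch
- lug_faces_ccw: The half of every lug that faces counterclockwise (seen from above). Its origin is at the disc's centre, on the upper face. The fingers may press on the ccw or the cw faces, not on both at once
- lug_faces_cw: The half of every lug that faces clockwise; origin as above
- rest_turn (a joint): Angle of the bottle rest in the base, rad, counterclockwise from above; 0 (or a full turn either way): notch over the pin. Starts anywhere but near there. It turns without end stops in reach, with a friction of 0.08 N m (about 2 N at a lug), and stays where it is left
- rest_press (a joint): How far the rest has gone down, m: 0 at the start, riding just over the pin; 0.007 fully home, the disc flush with the base; below 0 it is lifted. A snug fit: it takes about 4 to 7 N to move down and stays where it is left
- cap_jar: Open glass jar of steel bottle caps, 90 mm wide, 105 mm high. Origins of this and the things below: centre of the underside. Leave alone
- funnel: Steel funnel standing on its mouth, 102 mm wide, 118 mm high. Leave alone
- measuring_cup: Clear plastic measuring cup, 88 mm wide, 100 mm high, handle at its +y. Leave alone
- shaker: Slim aluminium cocktail shaker, 79 mm wide, 226 mm high. Leave alone
- bottle: Amber bottle, still open, 61 mm wide, 228 mm high. Leave alone
- jigger: Brass double-cone jigger, 45 mm wide, 84 mm high, beside the capper's base on its +y side. Leave alone
- opener: Flat bottle opener, 177 x 40 x 4 mm, lying beside the capper's base on its -y side, long side along its own x. Leave alone

How it is judged:
At the end, for the whole second after the job is handed in: The bottle rest is home: gone down at least 5.5 of its 7 mm, its notch within 4 mm of the pin, and every loose thing within 20 mm of where it stood (value of joint rest_press above 0.0055 m and horizontal distance between rest_notch and pin_top below 0.004 m and distance of each of cap_jar, funnel, measuring_cup, shaker, bottle, jigger, opener from where it was at the start of the episode below 0.02 m); the robot touches nothing.
It fails at once if the bottle rest is lifted more than 5 mm (value of joint rest_press below -0.005 m).
It fails at once if the rest is pinched: the fingers press on the clockwise and the counterclockwise faces of its lugs at once, with over 4 N each (contact force between the fingers and lug_faces_ccw above 4 N and contact force between the fingers and lug_faces_cw above 4 N).
It fails at once if another thing on the cart is moved more than 20 mm or tipped over (distance of any of cap_jar, funnel, measuring_cup, shaker, bottle, jigger, opener from where it was at the start of the episode above 0.02 m or angle between any of cap_jar, funnel, measuring_cup, shaker, bottle, jigger, opener's own z axis and vertical above 0.5 rad).
It also fails if it takes over 56 s, if anything falls off the work surface, if the arm or the gripper's body presses on something with over 40 N, if the wrist force passes 120 N, or if a joint passes its speed limit or range.

ROBOT

A 6-joint arm with a two-finger parallel gripper is mounted at the origin on the work surface. World frame = base frame: x ahead of the robot, y to its left, z up, the work surface at z = 0. Lengths are in m, angles in rad, forces in N, time in s.
With the tool pointing down it reaches from about 0.425 to 0.95 m from the base axis. Payload 3.5 kg.
Tool frame: the origin (TCP) lies midway between the tips of the shut fingers; the grasp point (between the pads) lies 19 mm behind it; z points along the fingers, y is the line along which they close (so a half turn about z gives the same grasp; the last joint's range is limited). The gripper opens to 85 mm and grips with 20 to 120 N. Pads are 22 mm wide; open, the fingers measure 114 mm over their backs; the gripper's body (76 mm by 85 mm) begins 54 mm behind the grasp point. The pads swing forward as they close: fully open they stand 13 mm farther back than shut.
Start: joints at [-1.487, 0.286, 1.577, -0, 1.279, -0.15], TCP at [0.156, -0.657, 0.231] pointing down, gripper open.
Joint ranges: [-2.77, 2.77], [-0.9, 2.22], [0.21, 2.48], [-1.53, 4.67], [0.24, 2.81], [-2.84, 2.84]. Speed limits (rad/s): [2.79, 2.79, 3.14, 3.14, 3.14, 3.14].

INTERFACE

Orientations are given as a unit quaternion [x, y, z, w].
In Python, from plant import ctrl gives the robot as it stands. The module is installed in compiled form; this text tells all that it offers.
- The arm moves only by the shell command python3 -m inch 'ROWS' [FORCE]. ROWS is JSON, a list of rows, each a list of 5 numbers: the closure, from 0 (fully open) to 1 (shut), then the shift along the tool's x, y, z in m, then the turn about the tool's z in degrees. A call has 1 to 5 rows; each row is the pose to reach, as a shift and turn from the pose commanded when the call began, along the tool's axes at that moment; what a row does not reach only later rows make up. A row lasts 1/12 s, in which the tool goes at most 41.7 mm and 7.16 degrees, less where a joint would pass 70% of its speed; a pose out of reach is approached as far as the arm can. A call with a gripper value outside its range is refused whole. The fingers move at their own pace and stop on an object; FORCE is the grip in N (left out, the last holds). Time passes only in rows, so rows that repeat a pose let the fingers close. It gives the time, the measured TCP pose, the force, the opening and the grip force at its end, in the units of the state.
- ctrl.get_state(): the state, without advancing time (a new reading comes with each control period).
- ctrl.read_camera(name): name is "side" or "top" or "wrist"; returns a dict with "pixels" (384x512x3 uint8, red, green, blue), "depth" (384x512 float32, m along the optical axis (not along the pixel's ray), 0 where there is no reading), "fx", "fy", "cx", "cy" (pixels), "xyz" and "rotation" of the camera in the world; the wrist camera has in their place "mount" (4x4, takes a point from camera to tool coordinates, whose origin is the TCP and whose axes are the flange's). Camera axes: x right, y down, z forward; pixel columns grow to the right and rows downward; lengths in m; the calibration is good to about 2 mm. A picture is of the moment at which its call begins: read the wrist's pose just before it.
- ctrl.sign_off(): hands the job in; it is judged then, once.
Trained networks look in a picture, given as the dict that the camera call returned (one of the last four; its "shot" number tells which), for a name from the list of things; names that differ only in an ending like _2 or _b are one class to them, and where a whole thing is asked for, a point or a joint stands for the part that bears it (a point fixed in the world has none). Each returns a list of dicts, best first, with "score" (0 to 1); they miss things now and then, are a little off and sometimes report something else, mostly with a low value. They report only what shows in the picture. A call takes as long as a camera call.
- ctrl.spot_in(query, picture): "at" ([column, row] in pixels, amid what is visible of it).
- ctrl.tip_of(query, picture): "at" ([column, row] in pixels: a listed point, or the origin of a listed thing).
The state is a dict: "time": time; "qpos": joint angles; "dq": joint speeds; "joint_efforts": joint torques, N m; "eef_pos": TCP position; "tcp_rot": TCP orientation; "contact_force": force on the tool from outside, world axes, zero at the start; "wrist_torque": the same for the moment, N m; "opening": opening from 0.0 (shut) to 1.0 (fully open); "finger_force": force on a finger pad.
Only numpy, scipy, OpenCV 4.12 (cv2) and the standard library are available. Lean on these libraries where they do the work, as an engineer would, in place of code of your own. Each camera call takes 0.05 s, during which the arm holds its last target. There are 200 camera calls.

## Working session

There is one attempt and no reset: what is moved stays moved. The work goes in short steps, Python scripts to look and compute and a shell command to move; the robot and the scene stay as the last step left them, time stands still between calls to the robot, and variables do not carry over. Pictures are saved under pics/ and viewed, at most 10 in all, crops included, and the job is handed in when it is done.

```bash
mkdir -p pics; cat > h.py <<'E'
import numpy as np, cv2
from plant import ctrl
from scipy.spatial.transform import Rotation as R
def shot(name):
    s=ctrl.get_state(); p=ctrl.read_camera(name)
    if name=="wrist":
        T=np.eye(4);T[:3,:3]=R.from_quat(s["tcp_rot"]).as_matrix();T[:3,3]=s["eef_pos"];M=T@np.array(p["mount"])
        p["_R"],p["_t"]=M[:3,:3],M[:3,3]
    else:
        p["_R"]=np.array(p["rotation"]);p["_t"]=np.array(p["xyz"])
        if p["_R"].size==4:p["_R"]=R.from_quat(p["_R"].ravel()).as_matrix()
    return p
def ray(p,uv): return p["_R"]@np.array([(uv[0]-p["cx"])/p["fx"],(uv[1]-p["cy"])/p["fy"],1])
def atz(p,uv,z):
    d=ray(p,uv);return p["_t"]+d*(z-p["_t"][2])/d[2]
def deep(p,uv):
    u,v=[int(round(a)) for a in uv];d=p["depth"][max(v-1,0):v+2,max(u-1,0):u+2];d=d[d>0]
    return p["_t"]+ray(p,uv)*np.median(d) if d.size else None
def save(p,n): cv2.imwrite("pics/"+n,p["pixels"][:,:,::-1])
Z=dict(pillar_top=.408,pin_top=.0225,rest_center=.032,rest_notch=.031,lug0=.047,lug1=.047,lug2=.047,capper=0)
def find(p,names,z=Z):
    for n in names:
        for r in ctrl.tip_of(n,p)[:2]:
            print(n,round(r["score"],2),np.round(r["at"],1),"atz",np.round(atz(p,r["at"],z.get(n,0)),3),"deep",None if deep(p,r["at"]) is None else np.round(deep(p,r["at"]),3))
E
python3 - <<'E'
from h import *
np.set_printoptions(suppress=True)
s=ctrl.get_state();print({k:np.round(v,3) for k,v in s.items()})
for c in("top","side"):
    p=shot(c);save(p,c+"0.png");print(c,p["_t"],p["_R"].round(2).tolist())
    find(p,list(Z)+["cap_jar","funnel","measuring_cup","shaker","bottle","jigger","opener"])
E
```

```text
{'time': np.float64(0.0), 'qpos': array([-1.487,  0.287,  1.578,  0.   ,  1.279, -0.15 ]), 'dq': array([-0.   ,  0.001, -0.   , -0.002, -0.001, -0.002]), 'joint_efforts': array([  0.   , -40.598, -29.263,  -0.   ,   0.006,  -0.   ]), 'eef_pos': array([ 0.156, -0.656,  0.23 ]), 'tcp_rot': array([ 0.993,  0.117,  0.   , -0.001]), 'contact_force': array([-0.565, -0.398,  0.245]), 'wrist_torque': array([-0.012,  0.003, -0.007]), 'finger_force': np.float64(0.0), 'opening': np.float64(1.001)}
top [0.27731174 0.01462165 1.60757852] [[-0.01, -0.99, 0.15], [-1.0, 0.01, -0.0], [0.0, -0.15, -0.99]]
pillar_top 0.62 [281.1 171. ] atz [ 0.527 -0.051  0.408] deep [ 0.528 -0.051  0.406]
rest_center 0.66 [238.8 192.1] atz [0.528 0.087 0.032] deep [0.528 0.087 0.032]
rest_notch 0.71 [246.4 200.6] atz [0.497 0.059 0.031] deep [0.497 0.059 0.031]
lug0 0.89 [234.3 205.8] atz [0.476 0.103 0.047] deep [0.478 0.104 0.03 ]
lug0 0.82 [222.1 190.7] atz [0.532 0.147 0.047] deep [0.535 0.148 0.03 ]
lug1 0.89 [234.3 205.8] atz [0.476 0.103 0.047] deep [0.478 0.104 0.03 ]
lug1 0.82 [222.1 190.7] atz [0.532 0.147 0
[... 1659 characters left out ...]
5 0.043]
lug2 0.65 [244.2 286. ] atz [0.537 0.135 0.047] deep [0.538 0.125 0.032]
capper 0.74 [257.2 284.5] atz [0.504 0.094 0.   ] deep [0.502 0.114 0.03 ]
cap_jar 0.93 [260.3 380.9] atz [0.463 0.372 0.   ] deep [0.461 0.407 0.093]
funnel 0.49 [260.6 380.5] atz [0.463 0.371 0.   ] deep [0.46  0.408 0.098]
funnel 0.3 [253.9 276.4] atz [0.517 0.066 0.   ] deep [0.514 0.089 0.032]
measuring_cup 0.87 [341.  191.8] atz [ 0.233 -0.359 -0.   ] deep [ 0.244 -0.302  0.05 ]
shaker 0.51 [236.5 176.4] atz [ 0.644 -0.398  0.   ] deep [ 0.59  -0.099  0.254]
jigger 0.84 [210.3 261.1] atz [0.661 0.025 0.   ] deep [0.657 0.037 0.016]
opener 0.97 [303.2 293.7] atz [0.365 0.11  0.   ] deep [0.365 0.114 0.006]
```

```bash
python3 - <<'E'
from h import *
a=cv2.imread("pics/top0.png")[130:260,170:320];b=cv2.imread("pics/side0.png")[130:330,170:350]
a=cv2.resize(a,(600,520),interpolation=3)
cv2.imwrite("pics/a.png",a);cv2.imwrite("pics/b.png",cv2.resize(b,None,fx=3,fy=3,interpolation=3))
E
```

```text
(no output)
```

View pics/a.png

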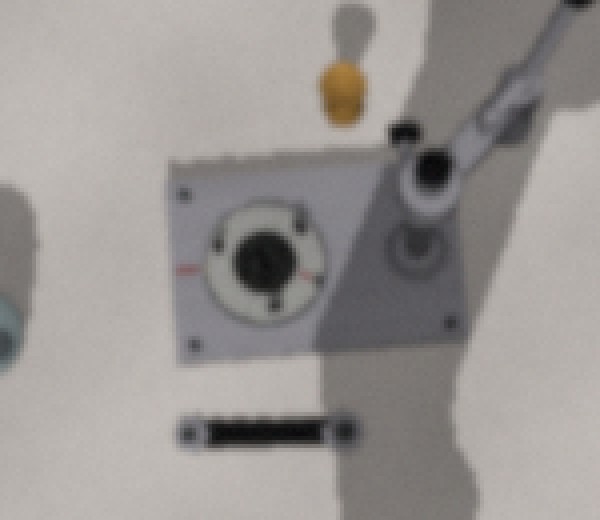

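View pics/b.png

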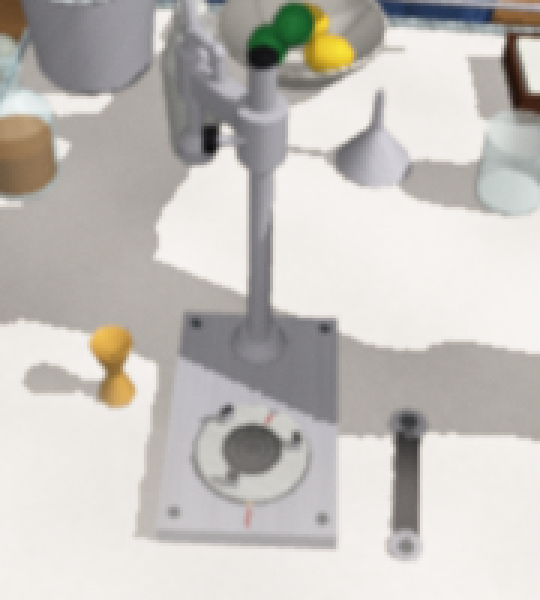

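Top view: the rest's centre is near pixel (236,196). The notch is on its right, near (249,200), and the red pin line is on its left at (217,197), so the rest needs about 156° clockwise. The lugs are at (245,185), (224,191) and (239,206). The plan is to put the open fingers astride the pad, then turn the hand about the disc's axis.

```bash
cat >> h.py <<'E'
def plan(W,dturn=0,state=None):
    s=state or ctrl.get_state();p=np.array(s["eef_pos"]);r=R.from_quat(s["tcp_rot"])
    for w in W:
        print(w,np.round(r.inv().apply(np.array(w)-p)*1000,1));p=np.array(w);r=r*R.from_euler("z",dturn,degrees=True)
E
python3 - <<'E'
from h import *
p=shot("top")
print("centre",atz(p,(236.3,195.8),.031),"redline",atz(p,(217,197.4),.024))
for n,uv in dict(l0=(245.5,185.5),l1=(224.5,190.75),l2=(238.75,205.7)).items(): print(n,atz(p,uv,.047))
d=p["depth"];v,u=np.mgrid[0:384:4,0:512:4]
P=p["_t"]+np.stack([(u-p["cx"])/p["fx"],(v-p["cy"])/p["fy"],np.ones(u.shape)],-1)*d[::4,::4,None]@p["_R"].T
m=(P[...,2]>.13)&(P[...,0]>.05)&(abs(P[...,1])<.8)&(d[::4,::4]>0)
from collections import defaultdict
g=defaultdict(float)
for q in P[m]: k=(round(q[0],1),round(q[1],1));g[k]=max(g[k],q[2])
print({(float(a),float(b)):round(float(z),2) for (a,b),z in g.items()})
print(ctrl.read_camera("wrist")["mount"])
plan([(.22,-.53,.3),(.31,-.37,.3),(.40,-.22,.3),(.41,-.05,.3),(.42,.1,.3),(.512,.091,.3)],-30)
E
```

```text
centre [0.51492148 0.09597239 0.031     ] redline [0.51102373 0.16765607 0.024     ]
l0 [0.55011407 0.06127271 0.047     ]
l1 [0.53176543 0.13808388 0.047     ]
l2 [0.47603708 0.08648228 0.047     ]
{(0.9, -0.5): 0.17, (0.9, -0.6): 0.17, (0.9, -0.3): 0.21, (0.8, -0.3): 0.2, (0.8, -0.6): 0.17, (0.8, -0.5): 0.16, (0.8, -0.7): 0.14, (0.6, -0.1): 0.57, (0.6, -0.2): 0.57, (0.7, -0.5): 0.17, (0.7, -0.6): 0.16, (0.7, -0.4): 0.23, (0.6, -0.4): 0.22, (0.6, 0.4): 0.23, (0.7, 0.4): 0.16, (0.6, -0.0): 0.33, (0.5, -0.0): 0.41, (0.5, -0.1): 0.35, (0.2, 0.0): 0.66, (0.2, -0.1): 0.72, (0.2, -0.2): 0.7, (0.2, 0.1): 0.31, (0.2, -0.6): 0.56, (0.2, -0.5): 0.59, (0.2, -0.4): 0.62, (0.2, -0.3): 0.66, (0.1, 0.1): 0.28, (0.1, 0.0): 0.31, (0.1, -0.5): 0.59, (0.1, -0.6): 0.56, (0.1, -0.4): 0.63, (0.1, -0.2): 0.71, (0.1, -0.3): 0.66, (0.1, -0.1): 0.72}
[[-2.40807754e-04 -9.64961221e-01 -2.62392425e-01  6.83019969e-02]
 [ 9.99999815e-01 -3.78776950e-04  4.75232314e-04  1.63354988e-04]
 [-5.57968956e-04 -2.62392262e-01  9.64961134e-01 -1.42187702e-01]
 [ 0.00000000e+00  0.00000000e+00  0.00000000e+00  1.00000000e+00]]
(0.22, -0.53, 0.3) [  91.2 -108.4  -68.7]
(0.31, -0.37, 0.3) [175.3 -54.4   0. ]
(0.4, -0.22, 0.3) [169.5  43.4   0. ]
(0.41, -0.05, 0.3) [163.1  49.1   0. ]
(0.42, 0.1, 0.3) [102.1 110.3   0. ]
(0.512, 0.091, 0.3) [-90.7  17.7  -0. ]
```

```bash
python3 -m inch '[[0,0.018,-0.022,-0.014,-6],[0,0.036,-0.043,-0.028,-12],[0,0.055,-0.065,-0.042,-18],[0,0.073,-0.086,-0.056,-24],[0,0.091,-0.108,-0.07,-30]]'; python3 -c "
from h import *
print(ctrl.get_state()['qpos'])"
```

```text
time: 2.12
eef_pos: [0.2203, -0.5293, 0.3019]
tcp_rot: [0.928, 0.372, 0.0, 0.0]
contact_force: [0.1, 0.3, 0.6]
opening: 1.002
finger_force: 0.0
[-1.35332563e+00  1.55967580e-02  1.75176261e+00  8.86446363e-05
  1.37413160e+00 -5.44796926e-01]
```

```bash

python3 -m inch '[[0,0.035,-0.011,0,-6],[0,0.07,-0.022,0,-12],[0,0.105,-0.033,0,-18],[0,0.14,-0.044,0,-24],[0,0.175,-0.054,0,-30]]'|grep eef
python3 -m inch '[[0,0.034,0.009,0,-6],[0,0.068,0.017,0,-12],[0,0.102,0.026,0,-18],[0,0.136,0.035,0,-24],[0,0.17,0.043,0,-30]]'|grep eef
python3 -m inch '[[0,0.033,0.01,0,-6],[0,0.065,0.02,0,-12],[0,0.098,0.03,0,-18],[0,0.13,0.039,0,-24],[0,0.163,0.049,0,-30]]'|grep -E "eef|force"
python3 -m inch '[[0,0.02,0.022,0,-6],[0,0.041,0.044,0,-12],[0,0.061,0.066,0,-18],[0,0.082,0.088,0,-24],[0,0.102,0.11,0,-30]]'|grep -E "eef|force"
python3 -m inch '[[0,-0.02,0.004,0,-6],[0,-0.04,0.008,0,-12],[0,-0.06,0.012,0,-18],[0,-0.08,0.016,0,-24],[0,-0.091,0.018,0,-30]]'
python3 - <<'E'
from h import *
print(ctrl.get_state()['qpos'],ctrl.get_state()['eef_pos'])
p=shot("wrist");save(p,"w1.png");find(p,["rest_center","rest_notch","lug0","lug1","lug2","pin_top","capper"])
E
```

```text
eef_pos: [0.3104, -0.3693, 0.3016]
eef_pos: [0.4003, -0.2188, 0.3017]
eef_pos: [0.4094, -0.0489, 0.3016]
contact_force: [0.7, 0.3, -0.3]
finger_force: 0.0
eef_pos: [0.4192, 0.1008, 0.3017]
contact_force: [0.6, -0.3, 0.6]
finger_force: 0.0
time: 4.2
eef_pos: [0.5134, 0.0904, 0.3013]
tcp_rot: [-0.119, 0.993, -0.0, 0.0]
contact_force: [-0.1, 0.0, -0.1]
opening: 1.003
finger_force: 0.0
[-2.04313293e-02 -1.05270084e-01  1.86951279e+00 -8.65519024e-05
  1.37677925e+00 -1.83037617e+00] [0.51340918 0.09040879 0.30127331]
rest_notch 0.61 [222.6 138.5] atz [0.505 0.05  0.031] deep [0.507 0.049 0.017]
lug0 0.88 [292.  176.3] atz [0.527 0.141 0.047] deep [0.527 0.141 0.046]
lug0 0.83 [261.  122.2] atz [0.474 0.09  0.047] deep [0.474 0.09  0.047]
lug1 0.88 [292.  176.3] atz [0.527 0.141 0.047] deep [0.527 0.141 0.046]
lug1 0.83 [261.  122.2] atz [0.474 0.09  0.047] deep [0.474 0.09  0.047]
lug2 0.88 [292.  176.3] atz [0.527 0.141 0.047] deep [0.527 0.141 0.046]
lug2 0.83 [261.  122.2] atz [0.474 0.09  0.047] deep [0.474 0.09  0.047]
capper 0.58 [256.8 153.3] atz [0.517 0.096 0.   ] deep [0.513 0.094 0.031]
capper 0.17 [225.2 179.7] atz [0.562 0.063 0.   ] deep [0.551 0.064 0.045]
```

View pics/w1.png

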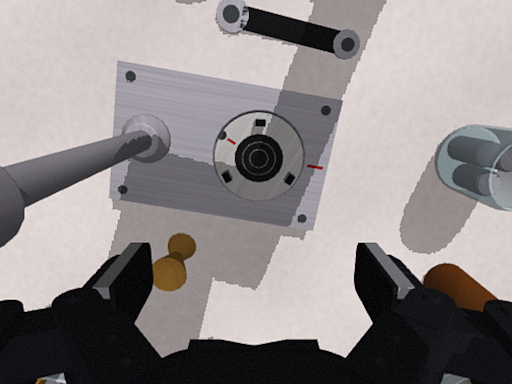

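The wrist view is clear: pad centre (258.5,157), lugs (261,122), (291,178) and (227,177), notch (222,135), red pin line (307–322,167). Next I compute the centre and angles.

```bash
cat > m.py <<'E'
from h import *
def centre(L):
    A=np.c_[2*(L[1:]-L[0])];b=(L[1:]**2).sum(1)-(L[0]**2).sum();return np.linalg.solve(A,b)
def ang(v): return np.degrees(np.arctan2(v[1],v[0]))
E
python3 - <<'E'
from m import *
p=shot("wrist")
L=np.array([atz(p,uv,.047)[:2] for uv in [(261,122.2),(291.5,177),(226.5,176.8)]])
c=centre(L);print("c lugs",c,"pad",atz(p,(258.5,157.5),.032)[:2],[np.linalg.norm(l-c) for l in L],[ang(l-c) for l in L])
print("notch",ang(atz(p,(222,135),.031)[:2]-c))
# red line on the base and disc by colour
im=p["pixels"].astype(int);m=(im[...,0]-im[...,1:].max(2)>70);m[250:]=0
n,lab,st,ce=cv2.connectedComponentsWithStats(m.astype(np.uint8))
for i in range(1,n):
    if st[i,4]>4:
        for z in(.024,.031):
            q=atz(p,ce[i],z)[:2]-c;print(ce[i],st[i,4],z,ang(q),np.linalg.norm(q))
print(deep(p,(222,158)),deep(p,(295,158)),deep(p,(310,150)))
plan([(c[0],c[1],.12)])
E
```

```text
c lugs [0.51514955 0.09842765] pad [0.51477991 0.09779441] [np.float64(0.04413402511955975), np.float64(0.04413402511956007), np.float64(0.0441340251195602)] [np.float64(-169.19806002806433), np.float64(75.47469045346253), np.float64(-49.15855556771288)]
notch -108.50126663940986
[230.33333333 142.77777778] 18 0.024 -103.06301245456349 0.03948771033273198
[230.33333333 142.77777778] 18 0.031 -104.50903994862811 0.039463917998632005
[314.17857143 167.85714286] 28 0.024 91.98380677333135 0.07136299985554855
[314.17857143 167.85714286] 28 0.031 92.90536286131416 0.06983955922958836
[0.5260323  0.05419044 0.03041448] [0.50532027 0.14193798 0.02990137] [0.49211638 0.15843702 0.0239236 ]
(np.float64(0.5151495457075428), np.float64(0.09842765175702026), 0.12) [ -5.5   6.8 181.6]
```

```bash

python3 -m inch '[[0.18,-0.005,0.006,0.04,0],[0.18,-0.005,0.006,0.08,0],[0.18,-0.005,0.006,0.12,0],[0.18,-0.005,0.006,0.16,0],[0.18,-0.005,0.006,0.2,0]]'|grep -E "eef|force|open"
python3 -m inch '[[0.18,0,0,0.02,0],[0.18,0,0,0.04,0],[0.18,0,0,0.056,0],[0.18,0,0,0.056,0]]'
python3 - <<'E'
from m import *
plan([(.515,.0975,.03)])
p=shot("wrist");save(p,"w2.png")
p=shot("side");cv2.imwrite("pics/s2.png",cv2.resize(p["pixels"][200:330,180:340,::-1],None,fx=4,fy=4,interpolation=3))
E
```

```text
eef_pos: [0.515, 0.0976, 0.1002]
contact_force: [0.7, 0.1, -0.2]
opening: 0.821
finger_force: 0.0
time: 5.4
eef_pos: [0.5121, 0.0975, 0.0418]
tcp_rot: [-0.116, 0.993, 0.0, -0.004]
contact_force: [-0.5, 0.9, -0.1]
opening: 0.822
finger_force: 0.0
(0.515, 0.0975, 0.03) [-2.9 -0.7 11.8]
```

View pics/w2.png

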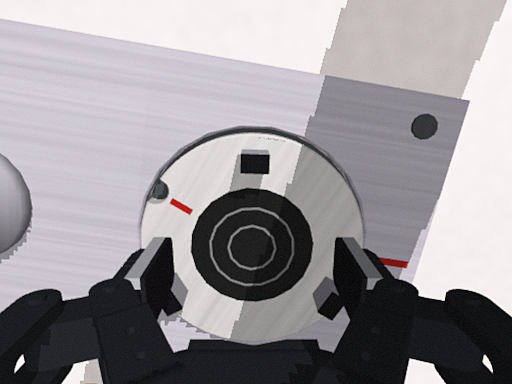

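View pics/s2.png

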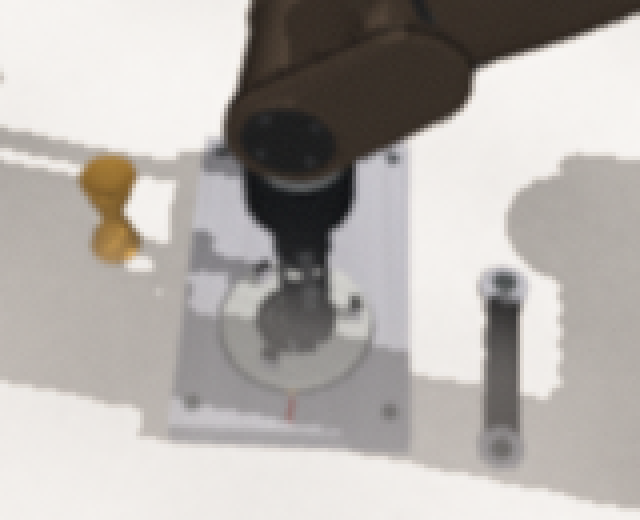

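The wrist view shows the pad at about (251,246) with the fingers astride it, just clear of the lower lugs at (172,297) and (330,297). Side view agrees. I check the residual pose error before lowering.

```bash

python3 -m inch '[[0.18,0,0,0.006,0],[0.18,0,0,0.006,0],[0.18,0,0,0.006,0]]'
python3 - <<'E'
from m import *
plan([(.515,.0975,.03)]);print(ctrl.get_state()["qpos"].round(3))
p=shot("wrist");L=[]
for r in ctrl.tip_of("lug1",p): print(r["score"],np.round(r["at"],1),deep(p,r["at"]),atz(p,r["at"],.047))
print("pad",atz(p,(251,246),.032))
E
```

```text
time: 5.75
eef_pos: [0.5159, 0.0975, 0.0403]
tcp_rot: [-0.117, 0.993, -0.0, 0.001]
contact_force: [-0.6, 0.2, 0.3]
opening: 0.82
finger_force: 0.0
(0.515, 0.0975, 0.03) [ 0.9  0.2 10.2]
[-0.007  0.205  2.066  0.     0.869 -1.811]
0.93 [168.1 297. ] [0.54709817 0.06477918 0.04639081] [0.54667689 0.06485821 0.047     ]
0.77 [259.8 157.6] [0.47502526 0.09028748 0.04647658] [0.47494073 0.09025715 0.047     ]
0.76 [335.8 302.9] [0.53221167 0.14001213 0.04653673] [0.53194174 0.13981564 0.047     ]
pad [0.52018567 0.09717752 0.032     ]
```

```bash

python3 -m inch '[[0.18,0,0,0.004,0],[0.18,0,0,0.008,0],[0.18,0,0,0.012,0],[0.18,0,0,0.012,0]]'
python3 -m inch '[[0.18,0,0,0,7],[0.18,0,0,0,14],[0.18,0,0,0,21],[0.18,0,0,0,28],[0.18,0,0,0,35]]'
python3 - <<'E'
from m import *
p=shot("wrist");save(p,"w3.png")
for r in ctrl.tip_of("lug1",p): print(r["score"],np.round(r["at"],1),deep(p,r["at"]))
E
```

```text
time: 6.18
eef_pos: [0.5144, 0.0975, 0.0261]
tcp_rot: [-0.117, 0.993, 0.0, -0.001]
contact_force: [-0.2, -0.3, 0.8]
opening: 0.82
finger_force: 0.0
time: 6.6
eef_pos: [0.5142, 0.0981, 0.0267]
tcp_rot: [0.19, 0.982, 0.0, -0.002]
contact_force: [-1.6, 2.3, 0.5]
opening: 0.821
finger_force: 1.2
0.83 [354.  305.7] [0.5320855  0.12969171 0.06597081]
0.62 [236.6 168.4] [0.47520729 0.10825373 0.04680568]
0.55 [173.6 333.8] [0.53092252 0.05608168 0.04672769]
```

View pics/w3.png

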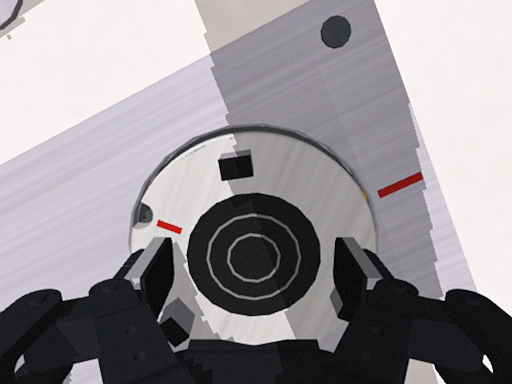

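The turn works: the lug hidden behind the right finger (345,300) is being pushed, and the brass pin shows at (364,197). About 23° is done and roughly 138° remains.

```bash

for i in 1 2; do :; done
python3 -m inch '[[0.18,0,0,0,7],[0.18,0,0,0,14],[0.18,0,0,0,21],[0.18,0,0,0,28],[0.18,0,0,0,35]]'|grep -E "eef|force"
python3 -m inch '[[0.18,0,0,0,7],[0.18,0,0,0,14],[0.18,0,0,0,21],[0.18,0,0,0,28],[0.18,0,0,0,35]]'|grep -E "eef|force"
python3 -m inch '[[0.18,0,0,0,7],[0.18,0,0,0,14],[0.18,0,0,0,21],[0.18,0,0,0,28],[0.18,0,0,0,35]]'|grep -E "eef|force"
python3 -m inch '[[0.18,0,0,0,7],[0.18,0,0,0,14],[0.18,0,0,0,21],[0.18,0,0,0,21]]'
cat >> m.py <<'E'
def reds(c,rows=250):
    p=shot("wrist");im=p["pixels"].astype(int);m=(im[...,0]-im[...,1:].max(2)>70);m[rows:]=0
    n,lab,st,ce=cv2.connectedComponentsWithStats(m.astype(np.uint8))
    for i in range(1,n):
        if st[i,4]>8:
            q=atz(p,ce[i],.031)[:2]-c;z=.031 if np.linalg.norm(q)<.055 else .024
            q=atz(p,ce[i],z)[:2]-c;print(ce[i].round(),st[i,4],"ang",ang(q).round(1),"r",np.linalg.norm(q).round(4))
    return p
E
python3 - <<'E'
from m import *
print(ctrl.get_state()["qpos"].round(3),R.from_quat(ctrl.get_state()["tcp_rot"]).as_euler("zyx",degrees=True))
p=reds(np.array([.5165,.098]),400);save(p,"w4.png")
for r in ctrl.tip_of("lug1",p): print(r["score"],np.round(r["at"],1),deep(p,r["at"]))
E
```

```text
eef_pos: [0.515, 0.098, 0.0269]
contact_force: [0.1, 3.6, -1.3]
finger_force: 1.2
eef_pos: [0.5153, 0.098, 0.027]
contact_force: [1.5, 3.2, -1.5]
finger_force: 1.3
eef_pos: [0.5156, 0.0979, 0.027]
contact_force: [1.3, 2.6, -2.6]
finger_force: 1.4
time: 8.28
eef_pos: [0.5156, 0.0975, 0.0272]
tcp_rot: [0.96, 0.279, 0.0, 0.0]
contact_force: [0.3, 1.0, 0.3]
opening: 0.82
finger_force: 0.0
[-0.007  0.228  2.068  0.     0.845  0.998] [-3.24532143e+01  2.95969038e-02 -1.79996785e+02]
[109. 174.] 338 ang 93.1 r 0.0718
[170. 218.] 152 ang 96.1 r 0.0391
0.86 [166.3 323.9] [0.47684154 0.11523038 0.0467484 ]
0.8 [241.9 162.5] [0.55229404 0.12477597 0.04663072]
0.6 [349.5 309.1] [0.53032387 0.06461246 0.06262501]
```

View pics/w4.png

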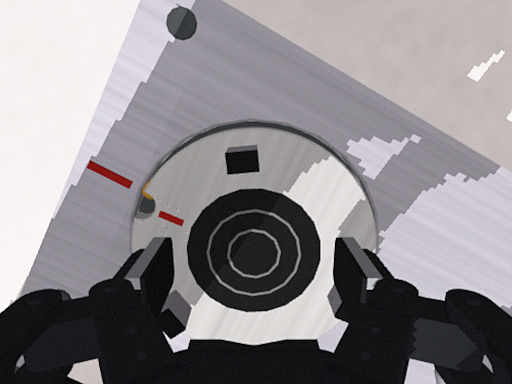

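The notch (147,207) is just short of the pin (148,193), with about 3.5° left. I nudge and measure again.

```bash

python3 -m inch '[[0.18,0,0,0,2],[0.18,0,0,0,3.5],[0.18,0,0,0,3.5],[0.18,0,0,0,3.5]]'
python3 - <<'E'
from m import *
p=reds(np.array([.5165,.098]),400);cv2.imwrite("pics/w5.png",cv2.resize(p["pixels"][130:260,60:220,::-1],None,fx=4,fy=4,interpolation=3))
for r in ctrl.tip_of("lug1",p)[:3]:
    q=deep(p,r["at"]);print(r["score"],np.round(r["at"],1),q,ang(q[:2]-[.5165,.098]))
for n in("rest_notch","pin_top"): print(n,[(r["score"],r["at"]) for r in ctrl.tip_of(n,p)[:1]])
E
```

```text
time: 8.72
eef_pos: [0.5158, 0.0974, 0.0274]
tcp_rot: [0.968, 0.251, 0.001, 0.0]
contact_force: [0.5, 0.7, -1.5]
opening: 0.823
finger_force: 1.0
[106. 183.] 332 ang 93.1 r 0.0718
[170. 219.] 152 ang 93.2 r 0.0391
0.69 [170.4 326.1] [0.47754897 0.11546279 0.04638383] 155.85203619021166
0.68 [350.2 308.9] [0.52871194 0.06365764 0.06285287] -70.42491406371654
0.62 [239.7 161.4] [0.55387287 0.12345605 0.04635039] 34.260235400476525
rest_notch [(0.7, [351.4, 305.7])]
pin_top [(0.68, [146.7, 196.0])]
```

View pics/w5.png

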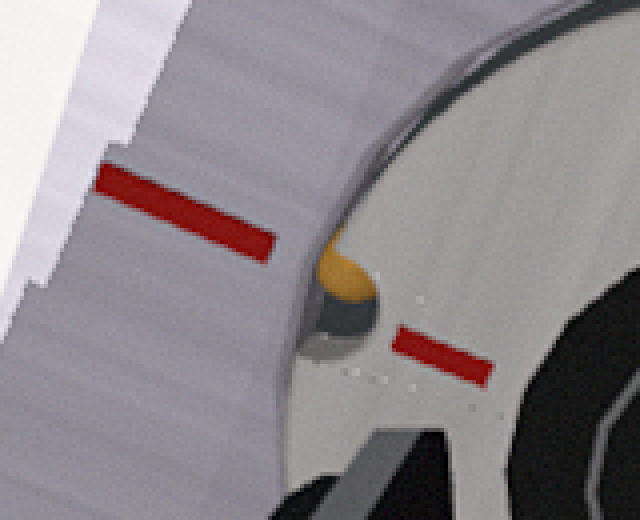

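```bash
python3 - <<'E'
from m import *
p=shot("wrist");c=np.array([.5165,.098])
f=lambda u,v:(u/4+60,v/4+130)
for n,uv,z in [("pin net",(146.7,196),.0225),("corner up",f(340,228),.031),("corner low",f(297,347),.031),("U end",f(378,300),.031),("brass low",f(348,303),.0205),("brass right",f(376,285),.0205),("line in",f(270,247),.024),("line out",f(97,177),.024),("dline out",f(395,340),.031),("dline in",f(490,375),.031)]:
    q=atz(p,uv,z)[:2];print(n,q.round(4),"ang",ang(q-c).round(1),"r",np.linalg.norm(q-c).round(4))
E
```

```text
pin net [0.5152 0.1514] ang 91.4 r 0.0534
corner up [0.5219 0.1524] ang 84.3 r 0.0547
corner low [0.5075 0.151 ] ang 99.6 r 0.0538
U end [0.5166 0.1456] ang 89.9 r 0.0476
brass low [0.5101 0.1497] ang 97.0 r 0.0521
brass right [0.5137 0.1477] ang 93.2 r 0.0498
line in [0.5135 0.1595] ang 92.8 r 0.0616
line out [0.5116 0.1794] ang 93.4 r 0.0815
dline out [0.5134 0.1421] ang 94.1 r 0.0442
dline in [0.5147 0.1313] ang 93.1 r 0.0334
```

The notch is at about 92–93.5° and the pin at about 92.5–93°, so they are aligned. I back the finger off 2° and press down in small steps.

```bash

python3 -m inch '[[0.18,0,0,0,-2],[0.18,0,0,0.002,-2],[0.18,0,0,0.004,-2],[0.18,0,0,0.004,-2]]' | grep -E "eef|force"
python3 -m inch '[[0.18,0,0,0.001,0],[0.18,0,0,0.002,0],[0.18,0,0,0.002,0]]'| grep -E "eef|force"
python3 -m inch '[[0.18,0,0,0.001,0],[0.18,0,0,0.002,0],[0.18,0,0,0.002,0]]'| grep -E "eef|force"
python3 -m inch '[[0.18,0,0,0.001,0],[0.18,0,0,0.002,0],[0.18,0,0,0.002,0]]'| grep -E "eef|force"
```

```text
eef_pos: [0.515, 0.0973, 0.023]
contact_force: [0.6, 0.1, -0.4]
finger_force: 0.0
eef_pos: [0.515, 0.0974, 0.0214]
contact_force: [-2.2, -0.8, 5.4]
finger_force: 2.2
eef_pos: [0.515, 0.0974, 0.0193]
contact_force: [-2.6, -1.1, 4.0]
finger_force: 2.1
eef_pos: [0.5151, 0.0974, 0.0171]
contact_force: [-2.2, -1.0, 4.8]
finger_force: 2.0
```

```bash

python3 -m inch '[[0.18,0,0,0.001,0],[0.18,0,0,0.002,0],[0.18,0,0,0.002,0]]'| grep -E "eef|force"
python3 -m inch '[[0.18,0,0,0.001,0],[0.18,0,0,0.002,0],[0.18,0,0,0.002,0]]'| grep -E "eef|force"
python3 -m inch '[[0.18,0,0,0.001,0],[0.18,0,0,0.001,0],[0.18,0,0,0.001,0]]'| grep -E "eef|force"
```

```text
eef_pos: [0.5151, 0.0974, 0.0162]
contact_force: [-6.5, -1.4, 10.8]
finger_force: 5.7
eef_pos: [0.5152, 0.0974, 0.0161]
contact_force: [-11.4, -1.9, 23.4]
finger_force: 11.8
eef_pos: [0.5152, 0.0974, 0.0161]
contact_force: [-15.5, -2.4, 29.4]
finger_force: 14.8
```

It has bottomed out: the force rose to 29 N with no more travel. I raise the hand straight up and check.

```bash

python3 -m inch '[[0.18,0,0,-0.005,0],[0.18,0,0,-0.012,0],[0.18,0,0,-0.03,0],[0.18,0,0,-0.06,0],[0.18,0,0,-0.1,0]]'| grep -E "eef|force"
python3 -m inch '[[0.18,0,0,-0.04,0],[0.18,0,0,-0.08,0],[0.18,0,0,-0.08,0],[0.18,0,0,-0.08,0]]'
python3 - <<'E'
from m import *
c=np.array([.5165,.098])
p=reds(c);cv2.imwrite("pics/w6.png",cv2.resize(p["pixels"][60:260,130:390,::-1],None,fx=3,fy=3,interpolation=3))
for r in ctrl.tip_of("lug1",p)[:3]: print(r["score"],r["at"],deep(p,r["at"]))
d=p["depth"];v,u=np.mgrid[0:250,0:512]
P=p["_t"]+np.stack([(u-p["cx"])/p["fx"],(v-p["cy"])/p["fy"],np.ones(u.shape)],-1)*d[:250,:,None]@p["_R"].T
rr=np.hypot(*(P[...,:2]-c).transpose(2,0,1))
for a,b in((0,.025),(.032,.038),(.05,.053),(.062,.075)):print(a,b,np.median(P[(rr>a)&(rr<b)][:,2]))
p=shot("top");find(p,["cap_jar","funnel","measuring_cup","shaker","bottle","jigger","opener"])
E
```

```text
eef_pos: [0.5129, 0.0976, 0.1098]
contact_force: [0.1, 0.3, -0.1]
finger_force: 0.0
time: 11.55
eef_pos: [0.5177, 0.0976, 0.1957]
tcp_rot: [0.964, 0.266, 0.004, 0.001]
contact_force: [0.2, -0.5, -0.3]
opening: 0.821
finger_force: 0.0
[182. 140.] 62 ang 93.1 r 0.0719
[214. 156.] 24 ang 90.7 r 0.039
0.92 [212.0, 206.1] [0.47639505 0.11547544 0.0394782 ]
0.65 [251.3, 128.7] [0.55569095 0.12044471 0.03962628]
0.57 [294.6, 198.5] [0.52180616 0.05392375 0.04003502]
0 0.025 0.024465427614352886
0.032 0.038 0.023557236553835348
0.05 0.053 0.023429895758508318
0.062 0.075 0.023548570280978204
cap_jar 0.88 [163.5 212.1] atz [0.462 0.369 0.   ] deep [0.455 0.356 0.062]
cap_jar 0.24 [257.9 158.2] atz [0.663 0.015 0.   ] deep [0.658 0.015 0.022]
funnel 0.83 [364.6 222.3] atz [ 0.413 -0.379  0.   ] deep [ 0.409 -0.367  0.049]
measuring_cup 0.84 [357.1 272.6] atz [ 0.229 -0.342  0.   ] deep [ 0.229 -0.341  0.005]
measuring_cup 0.67 [255.6 155.8] atz [0.673 0.023 0.   ] deep [0.653 0.023 0.08 ]
shaker 0.79 [362.7 158.3] atz [ 0.657 -0.384  0.   ] deep [ 0.626 -0.352  0.132]
bottle 0.97 [156.8 169.3] atz [0.625 0.398 0.   ] deep [0.613 0.384 0.059]
jigger 0.64 [256.3 158.5] atz [0.662 0.021 0.   ] deep [0.656 0.021 0.025]
opener 0.55 [235.4 239.3] atz [0.357 0.102 0.   ] deep [0.329 0.071 0.571]
```

View pics/w6.png

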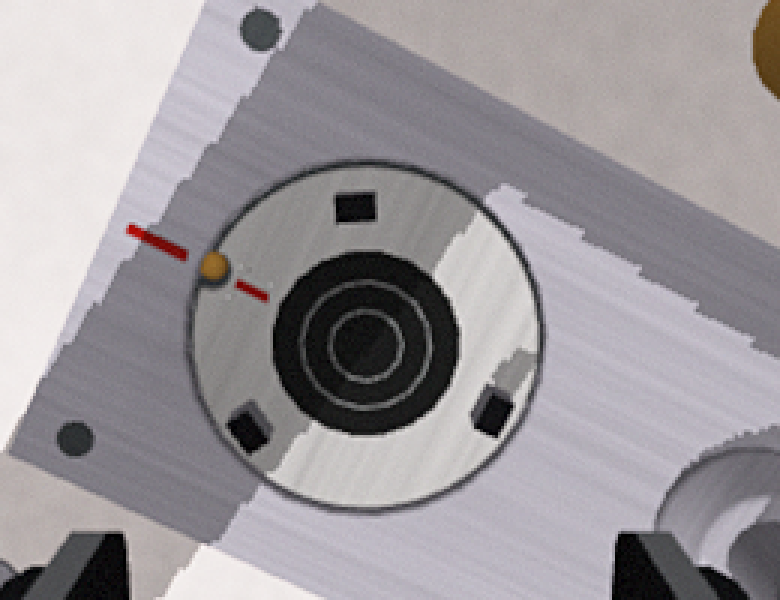

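The brass pin sits in the notch at crop (213,266) and the red lines are collinear. The disc reads 23.5 mm, level with the base, and the lug tops 39.7 mm. The other things have not moved and the hand is clear, so I hand in.

```bash
python3 -c "
from plant import ctrl
print(ctrl.sign_off())"
```

```text
the job is handed in; nothing more can be done
None
```

The bottle rest is turned onto the pin and pressed home flush with the base, the hand is clear, nothing else on the cart shows as moved, and the job was handed in after about 12 s (no verdict was returned).

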